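Shut the charcoal box vent before the rain

ROBOT

A 6-joint arm with a two-finger parallel gripper is mounted at the origin on the work surface. World frame = base frame: x ahead of the robot, y to its left, z up, the work surface at z = 0. Lengths are in m, angles in rad, forces in N, time in s.
With the tool pointing down it reaches from about 0.375 to 0.9 m from the base axis. Payload 3.1 kg.
Tool frame: the origin (TCP) lies at the very end of the fingers, on their centre line; the grasp point (between the pads) lies 19 mm behind it; z points along the fingers, y is the direction in which the jaws open and shut (so a half turn about z gives the same grasp; the last joint's range is limited). The gripper opens to 85 mm and grips with 20 to 120 N. Pads are 22 mm wide; open, the fingers measure 114 mm over their backs; the gripper's body (76 mm by 85 mm) begins 54 mm behind the grasp point. The pads swing forward as they close: fully open they stand 13 mm farther back than shut.
Start: joints at [-0.178, 0.527, 1.433, -0, 1.181, -0.178], TCP at [0.625, 0, 0.231] pointing down, gripper open.
Joint ranges: [-3.08, 3.08], [-0.75, 2.2], [0.22, 2.44], [-1.43, 4.57], [0, 2.65], [-2.85, 2.85]. Speed limits (rad/s): [2.79, 2.79, 3.14, 3.14, 3.14, 3.14].

INTERFACE

Orientations are given as a unit quaternion [x, y, z, w].
In Python, from station import * gives the robot as it stands.
- The arm moves only by the tool jog_arm, never from a script. Its argument "motion" is a list of rows, each a list of 5 numbers: the shift along the world's x, y, z in cm, then the turn about the world's z in degrees, then the closure in counts, from 0 (fully open) to 255 (shut). In form: [[tx, ty, tz, yaw, jaw], ...]. A call has 1 to 10 rows; each row shifts and turns the pose as measured when the row begins; what a row does not reach is not made up. A row lasts 1/12 s, in which the tool goes at most 41.7 mm and 7.16 degrees, less where a joint would pass 70% of its speed; a pose out of reach is approached as far as the arm can. A call with a gripper value outside its range is refused whole. The fingers move at their own pace and stop on an object; "squeeze" is the grip in N (left out, the last holds). Time passes only in rows, so rows that do not move let the fingers close. It gives the time, the measured TCP pose, the force and the opening at its end, in the units of the state.
- sense(): the state, without advancing time (a new reading comes with each control period).
- snapshot(name): name is "scene" or "side" or "wrist"; returns a dict with "img" (400x640x3 uint8, red, green, blue), "depth" (400x640 float32, m along the optical axis (not along the pixel's ray), 0 where there is no reading), "intrinsics" (3x3 intrinsics, pixels), "dist_coeffs" ([k1, k2, p1, p2, k3] as OpenCV has them; the pictures are not rectified), "eye" and "attitude" of the camera in the world. Camera axes: x right, y down, z forward; pixel columns grow to the right and rows downward; lengths in m; the calibration is good to about 2 mm. A picture is of the moment at which its call begins.
- sign_off(): hands the job in, once; it reports no verdict.
The state is a dict: "t": time; "q": joint angles; "qd": joint speeds; "tau": joint torques, N m; "tcp_pos": TCP position; "tool_rot": TCP orientation; "force": force on the tool from outside, world axes, zero at the start; "ft_torque": the same for the moment, N m; "finger_gap": opening from 0.0 (shut) to 1.0 (fully open).
Only numpy, scipy, OpenCV 4.12 (cv2) and the standard library are available. Lean on these libraries where they do the work, as an engineer would, in place of code of your own. Each camera call takes 0.05 s, during which the arm holds its last target.

TASK

Rain is coming over the terrace: shut the vent on top of the black charcoal box by pressing down on its flush brass slide and sliding it all the way over the dark slots, then let go. Leave the slide of the silver smoke box where it is, and do not knock over the glass pepper grinder.

Things in the scene. Friction and masses are not known exactly. Their poses are not given: they have to be found in the camera images.
- charcoal_vent (a joint): How far the vent slide of the black charcoal box is open, in m: 0 = shut against its end stop (all four slots covered), 0.075 = fully open. It starts 0.05 to 0.07 open and stays where it is left; moving it takes a level force of about 2 N. Press on it from above with shut fingers, 5 to 15 N (friction coefficient 0.5 or more), and drag.
- charcoal_vent_top (a point): Centre of the top face of the charcoal box's brass slide, a rigid smooth plate 100 (x) by 64 (y) mm, top 105 mm above the ledge, 1 mm proud of the rails and end bars around it. Moves with the slide. z up; x points along the track the way to SHUT, towards the dark slots: to shut, this point travels along +x by the joint's value. The black box is fixed, at any heading, 240 x 150 x 100 mm.
- smoke_vent_top (a point): The same point on the identical brass slide of the silver aluminium smoke box, of the same size and also fixed, 0.3 m or more from the charcoal box. A bystander: this slide must stay where it is.
- grinder: Glass pepper grinder with a steel cap, standing loose between the boxes, 54 mm diameter, 146 mm tall; origin at the centre of its underside, z up. A bystander. (A grill press 65 mm high and tongs 30 mm high lie outside the boxes, left and right.)

How it is judged:
By the outcome, as a careful person would: the job done as asked, in the order asked, and still so for the second after the job is handed in, with the robot touching nothing.
It also fails if it takes over 32 s, if anything falls off the work surface, if the arm or the gripper's body presses on something with over 40 N, if the wrist force passes 120 N, or if a joint passes its speed limit or range.

## Working session

There is one attempt and no reset: what is moved stays moved. The work goes in short steps, Python scripts to look and compute and a tool call to move; the robot and the scene stay as the last step left them, time stands still between calls to the robot, and variables do not carry over. Pictures are saved under pics/ and viewed, and the job is handed in when it is done.

Besides the shell and the picture viewer there is one more tool, called as name(argument=value, ...) on one line, values as JSON. jog_arm: Moves the arm, as the interface text tells. Its arguments: {"type":"object","properties":{"motion":{"type":"array","items":{"type":"array","items":{"type":"number"}}},"squeeze":{"type":"number"}},"required":["motion"]}

```bash
mkdir -p pics
cat > h.py <<'E'
from station import *
import numpy as np, cv2, pickle
def take(n,tag):
    s=snapshot(n); pickle.dump(s,open(f'pics/{tag}.pkl','wb')); cv2.imwrite(f'pics/{tag}.png',s['img'][:,:,::-1]); return s
def load(tag): return pickle.load(open(f'pics/{tag}.pkl','rb'))
def rot(s):
    a=np.array(s['attitude'],float)
    if a.shape==(3,3): return a
    from scipy.spatial.transform import Rotation as R
    return R.from_quat(a).as_matrix()
def ray(s,u,v):
    p=cv2.undistortPoints(np.array([[[u,v]]],float),np.array(s['intrinsics']),np.array(s['dist_coeffs']))[0,0]
    return np.array([p[0],p[1],1.])
def at_z(s,u,v,z):
    d=rot(s)@ray(s,u,v); e=np.array(s['eye']); return e+d*(z-e[2])/d[2]
def at_depth(s,u,v):
    return np.array(s['eye'])+rot(s)@ray(s,u,v)*s['depth'][int(round(v)),int(round(u))]
E
python3 - <<'E'
from h import *
for n in ['scene','side','wrist']:
    s=take(n,n+'0'); print(n,s['eye'],s['attitude'])
print(sense())
E
```

```text
scene [1.32046088 0.57242962 0.69856551] [ 0.39509172  0.78051282 -0.4303182  -0.22255003]
side [ 0.28426799 -0.47433294  0.73895513] [ 0.90771288 -0.2318515   0.09420432 -0.33679037]
wrist [0.62514016 0.07129233 0.37361922] [ 9.89731027e-01  7.88621734e-04 -8.08678329e-04  1.42937810e-01]
{'t': 0.15, 'q': array([-1.78484860e-01,  5.28256939e-01,  1.43359873e+00, -6.22880561e-06,
        1.18142620e+00, -1.78478421e-01]), 'qd': array([ 0.00146623, -0.00137573, -0.00532605, -0.00113508, -0.00066517,
        0.0012617 ]), 'tau': array([ 1.17890530e-03, -4.42742836e+01, -1.78276026e+01, -2.15643640e-04,
        5.61750654e-03, -9.84718270e-06]), 'tcp_pos': array([6.24449657e-01, 1.36473518e-04, 2.30558727e-01]), 'tool_rot': array([ 7.07107968e-01,  7.07105090e-01, -4.84076724e-04, -6.92126199e-04]), 'force': array([ 0.38985539, -0.31225799, -0.19115201]), 'ft_torque': array([-0.03934156, -0.01367866, -0.02622951]), 'finger_gap': 0.9982045182022429}
```

View pics/scene0.png

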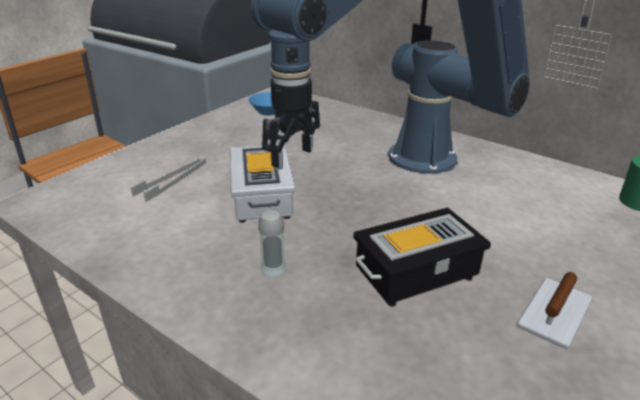

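View pics/side0.png

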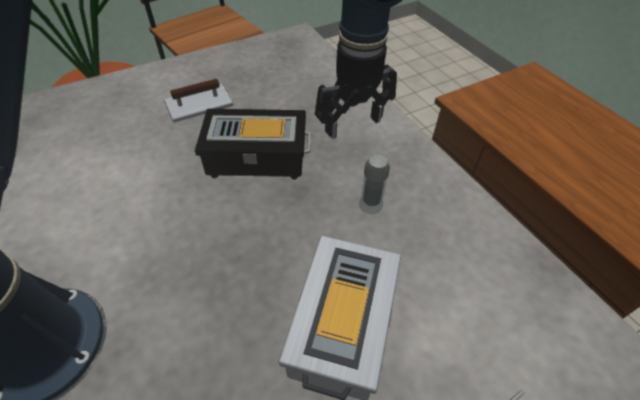

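View pics/wrist0.png

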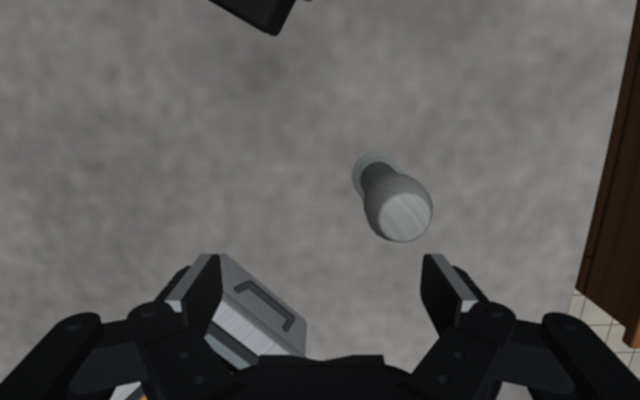

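The scene view shows the black box's brass slide near (412,237) with its slots to the right at (445,230). In the side view the slide is at (263,128) and the slots at (229,128). I'll enlarge both.

Run:
```python
from h import *
a=load('scene0')['img'][200:305,345:495,::-1]; b=load('side0')['img'][100:185,190:320,::-1]
cv2.imwrite('pics/c1.png',cv2.resize(a,None,fx=5,fy=5,interpolation=cv2.INTER_CUBIC))
cv2.imwrite('pics/c2.png',cv2.resize(b,None,fx=6,fy=6,interpolation=cv2.INTER_CUBIC))
```

```text
(no output)
```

View pics/c1.png

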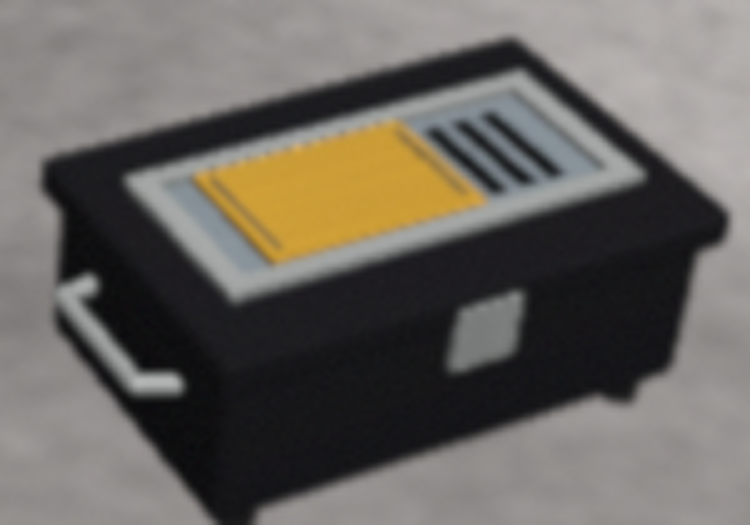

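View pics/c2.png

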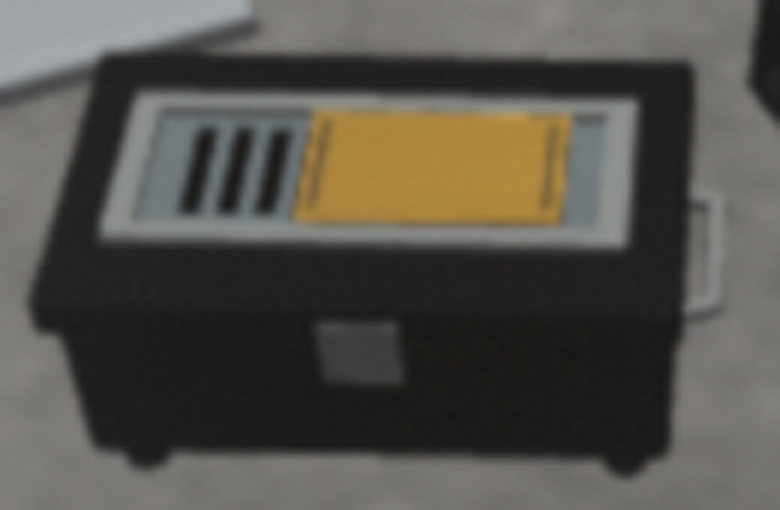

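Run:
```python
from h import *
for tag,cs,f,o in [('scene0',[(197,175),(275,263),(487,205),(405,122)],5,(345,200)),('side0',[(573,115),(560,225),(292,222),(310,110)],6,(190,100))]:
    s=load(tag); P=[]
    for c in cs:
        # crop-resize pixel centre correction
        u=(c[0]+.5)/f-.5+o[0]; v=(c[1]+.5)/f-.5+o[1]
        P.append(at_z(s,u,v,.105))
    P=np.array(P); print(tag,P.round(4).tolist(),'c',P.mean(0))
    uv=(np.mean(cs,0)/f+o); print('depth pt',at_depth(s,*uv))
    a,b,c,d=P
    for i in range(4): print(np.linalg.norm(P[i]-P[(i+1)%4]))
    sh=(c+d-a-b); print('heading', np.degrees(np.arctan2(sh[1],sh[0])))
# end frame inner ends
s=load('scene0')
I=[(165,187),(243,275),(605,167),(522,88)]
Q=np.array([at_z(s,(x+.5)/5-.5+345,(y+.5)/5-.5+200,.104) for x,y in I]);print(Q.round(4).tolist())
s=load('side0')
g=at_depth(s,376,165);print('grinder top',g)
s=load('scene0');print(at_depth(s,271,225),at_depth(s,272,268))
```

```text
scene0 [[0.5637, 0.184, 0.105], [0.5966, 0.2376, 0.105], [0.5128, 0.2875, 0.105], [0.4788, 0.2347, 0.105]] c [0.53800924 0.23595005 0.105     ]
depth pt [0.53520323 0.23535775 0.10143271]
0.0628877330362549
0.09753753354336903
0.06285979322869865
0.09884460850973627
heading 149.1915316587477
side0 [[0.5951, 0.2345, 0.105], [0.563, 0.1794, 0.105], [0.4756, 0.2277, 0.105], [0.506, 0.2852, 0.105]] c [0.53492678 0.2317003  0.105     ]
depth pt [0.53520026 0.23040369 0.10402618]
0.06386225573795364
0.09988559771461283
0.06501766782866622
0.10253350515870634
heading 150.7032514498573
[[0.5773, 0.1772, 0.104], [0.6094, 0.2308, 0.104], [0.4582, 0.3151, 0.104], [0.4238, 0.263, 0.104]]
grinder top [ 0.67323471 -0.0214142   0.14345712]
[0.70150247 0.00579963 0.13105491] [0.70189177 0.00234243 0.02136283]
```

jog_arm(motion=[[-1.2, 3.3, 0, 0, 255], [-1.2, 3.3, 0, 0, 255], [-1.2, 3.3, 0, 0, 255], [-1.2, 3.3, 0, 0, 255], [-1.2, 3.3, 0, 0, 255], [-1.2, 3.3, 0, 0, 255], [-1.2, 3.3, 0, 0, 255], [0, 0, -2, 0, 255], [0, 0, -2, 0, 255], [0, 0, 0, 0, 255]], squeeze=40)

```text
t: 0.98
tcp_pos: [0.5351, 0.2393, 0.1877]
tool_rot: [0.708, 0.706, -0.0, -0.001]
force: [-0.2, -1.2, -1.0]
finger_gap: -0.005
```

jog_arm(motion=[[0.1, -0.4, -2.5, 0, 255], [0, 0, -2.5, 0, 255], [0, 0, -1.5, 0, 255], [0, 0, 0, 0, 255]])

```text
t: 1.32
tcp_pos: [0.5375, 0.2355, 0.1229]
tool_rot: [0.708, 0.706, 0.001, 0.001]
force: [0.5, -0.3, 0.1]
finger_gap: -0.002
```

Run:
```python
from h import *
s=sense();print(s['tcp_pos'],s['force'])
a=take('scene','scene1')['img'][180:305,345:495,::-1]; b=take('side','side1')['img'][80:185,190:320,::-1]
A=cv2.resize(a,(600,500),interpolation=cv2.INTER_CUBIC)
cv2.imwrite('pics/c3.png',A);cv2.imwrite('pics/c4.png',cv2.resize(b,None,fx=5,fy=5,interpolation=cv2.INTER_CUBIC))
```

```text
[0.53754109 0.23550605 0.12290521] [ 0.52681919 -0.27633063  0.05629666]
```

View pics/c3.png

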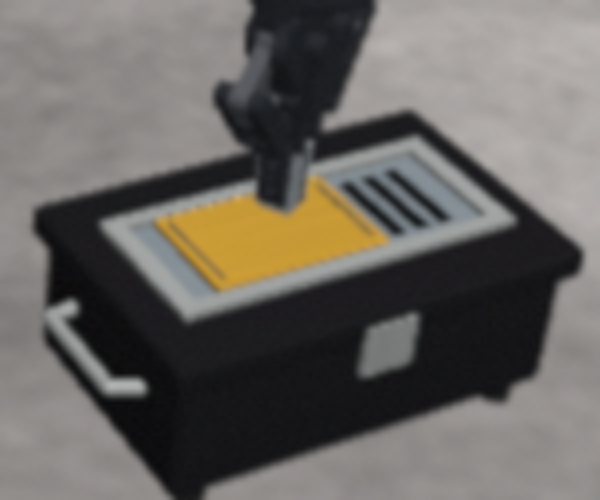

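View pics/c4.png

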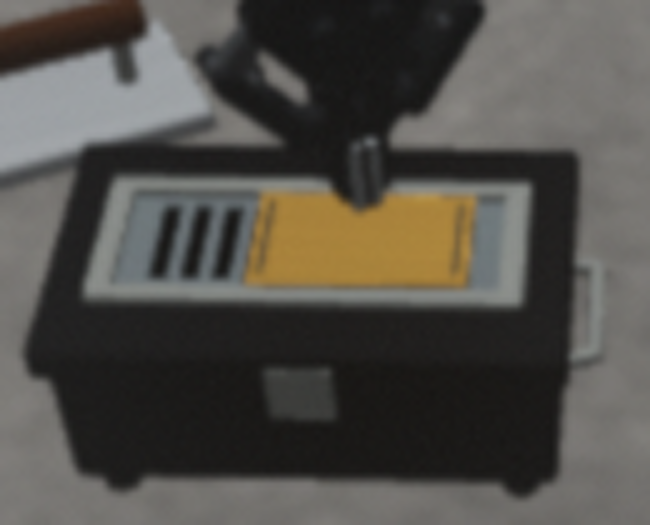

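Fingers shut and hovering over the middle of the slide (tip at (285,210) in the scene crop, about 18 mm above it). Now descend gently.

jog_arm(motion=[[0, 0, -0.8, 0, 255], [0, 0, -0.5, 0, 255], [0, 0, -0.3, 0, 255], [0, 0, 0, 0, 255]])

```text
t: 1.75
tcp_pos: [0.5431, 0.2361, 0.1128]
tool_rot: [0.709, 0.706, 0.007, 0.004]
force: [0.2, 0.5, -0.2]
finger_gap: 0.004
```

jog_arm(motion=[[-0.3, 0, -0.3, 0, 255], [-0.2, 0, -0.2, 0, 255], [0, 0, -0.2, 0, 255], [0, 0, 0, 0, 255]])

```text
t: 2.08
tcp_pos: [0.5383, 0.2362, 0.1065]
tool_rot: [0.709, 0.706, 0.008, 0.005]
force: [0.1, 0.6, 0.0]
finger_gap: 0.002
```

jog_arm(motion=[[0, 0, -0.2, 0, 255], [0, 0, -0.1, 0, 255]])

```text
t: 2.25
tcp_pos: [0.5387, 0.2363, 0.105]
tool_rot: [0.708, 0.706, 0.008, 0.005]
force: [-3.3, -1.5, 11.3]
finger_gap: -0.0
```

jog_arm(motion=[[-0.5, 0.3, -0.1, 0, 255], [-0.5, 0.3, -0.1, 0, 255]])

```text
t: 2.42
tcp_pos: [0.5316, 0.2413, 0.1051]
tool_rot: [0.708, 0.706, 0.01, 0.008]
force: [-0.7, -4.3, 6.2]
finger_gap: 0.005
```

jog_arm(motion=[[-0.6, 0.3, -0.15, 0, 255], [-0.6, 0.3, -0.15, 0, 255], [-0.6, 0.3, -0.15, 0, 255]])

```text
t: 2.67
tcp_pos: [0.5176, 0.2492, 0.1051]
tool_rot: [0.707, 0.707, 0.013, 0.013]
force: [0.3, -4.5, 8.2]
finger_gap: 0.001
```

Run:
```python
from h import *
b=take('side','side2')['img'][80:185,190:320,::-1]
s=sense();print(s['tcp_pos'],s['force'])
cv2.imwrite('pics/c5.png',cv2.resize(b,None,fx=5,fy=5,interpolation=cv2.INTER_CUBIC))
```

```text
[0.51635236 0.24985232 0.10512081] [-0.54569491 -1.83320371  9.12546972]
```

View pics/c5.png

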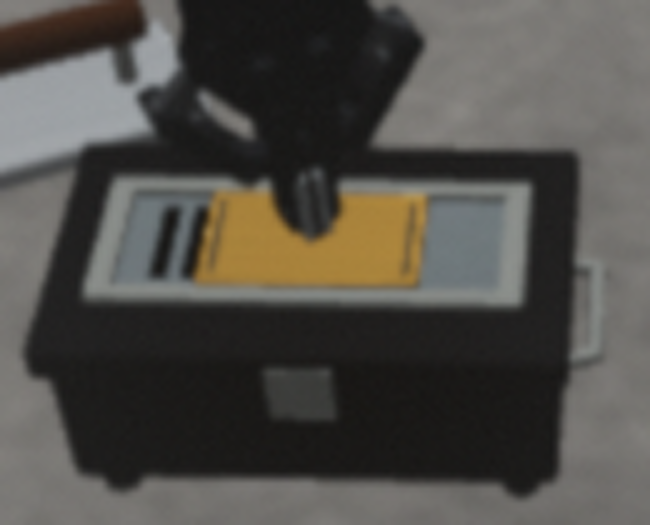

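The slide follows the fingers: its leading edge moved from x≈250 to x≈203 in the crop, and about 1.5 slots remain uncovered. Continuing.

jog_arm(motion=[[-0.6, 0.3, -0.15, 0, 255], [-0.6, 0.35, -0.15, 0, 255], [-0.6, 0.35, -0.15, 0, 255]])

```text
t: 2.97
tcp_pos: [0.5018, 0.2584, 0.1051]
tool_rot: [0.706, 0.707, 0.016, 0.017]
force: [-0.9, -4.6, 10.6]
finger_gap: 0.0
```

jog_arm(motion=[[-0.6, 0.35, -0.15, 0, 255], [-0.6, 0.35, -0.15, 0, 255], [-0.6, 0.35, -0.15, 0, 255]])

```text
t: 3.22
tcp_pos: [0.4861, 0.2674, 0.1052]
tool_rot: [0.705, 0.708, 0.018, 0.021]
force: [3.6, -3.7, 8.1]
finger_gap: -0.005
```

Run:
```python
from h import *
b=take('side','side3')['img'][80:185,190:320,::-1]
s=sense();print(s['tcp_pos'],s['force'])
cv2.imwrite('pics/c6.png',cv2.resize(b,None,fx=5,fy=5,interpolation=cv2.INTER_CUBIC))
```

```text
[0.48561932 0.26801659 0.10520551] [-0.05698343 -4.23780855  8.43483438]
```

View pics/c6.png

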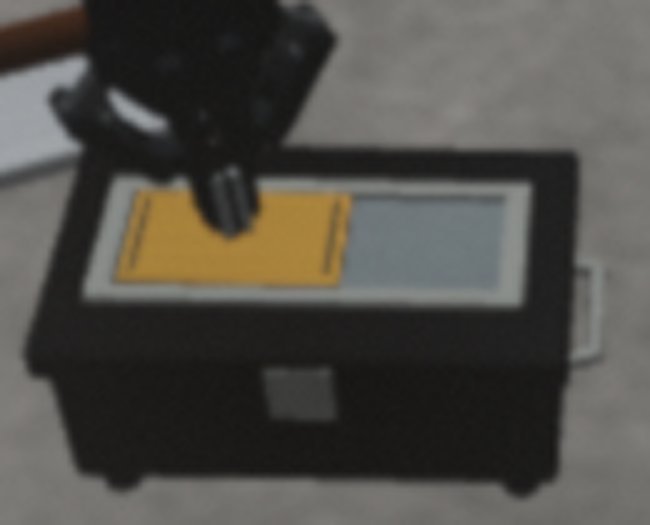

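The slide is at or within a millimetre or two of its end bar, so I'll push on until the stop is felt.

jog_arm(motion=[[-0.4, 0.2, -0.15, 0, 255], [-0.4, 0.2, -0.15, 0, 255]])

```text
t: 3.43
tcp_pos: [0.4824, 0.2721, 0.1053]
tool_rot: [0.704, 0.709, 0.023, 0.025]
force: [2.9, -3.5, 5.3]
finger_gap: -0.004
```

jog_arm(motion=[[-0.5, 0.3, -0.15, 0, 255], [-0.5, 0.3, -0.15, 0, 255]])

```text
t: 3.6
tcp_pos: [0.4781, 0.2783, 0.1054]
tool_rot: [0.704, 0.71, 0.028, 0.03]
force: [2.5, -3.6, 6.6]
finger_gap: 0.003
```

Level force is about 4.4 N and the total travel now exceeds the opening, so the fingers are slipping on a stopped plate. Lifting off with a slight forward bias.

jog_arm(motion=[[-0.2, 0.1, 0.6, 0, 255], [0, 0, 2, 0, 255], [0, 0, 3, 0, 255], [0, 0, 3, 0, 255], [3, -2, 3, 0, 255], [3, -2, 0, 0, 255], [3, -2, 0, 0, 255], [3, -2, 0, 0, 255], [0, 0, 0, 0, 255], [0, 0, 0, 0, 255]])

```text
t: 4.43
tcp_pos: [0.5898, 0.2002, 0.2258]
tool_rot: [0.701, 0.712, 0.026, 0.027]
force: [-1.1, 0.1, 0.5]
finger_gap: -0.001
```

Run:
```python
from h import *
a=take('scene','scene4'); b=take('side','side4')
s=sense();print(s['tcp_pos'],s['force'])
A=cv2.resize(a['img'][200:305,345:495,::-1],None,fx=5,fy=5,interpolation=cv2.INTER_CUBIC)
cv2.imwrite('pics/c7.png',A)
cv2.imwrite('pics/c8.png',cv2.resize(b['img'][80:185,190:320,::-1],None,fx=5,fy=5,interpolation=cv2.INTER_CUBIC))
```

```text
[0.58900553 0.20073187 0.22556969] [-0.06097246 -0.14199372  0.59708433]
```

View pics/c7.png

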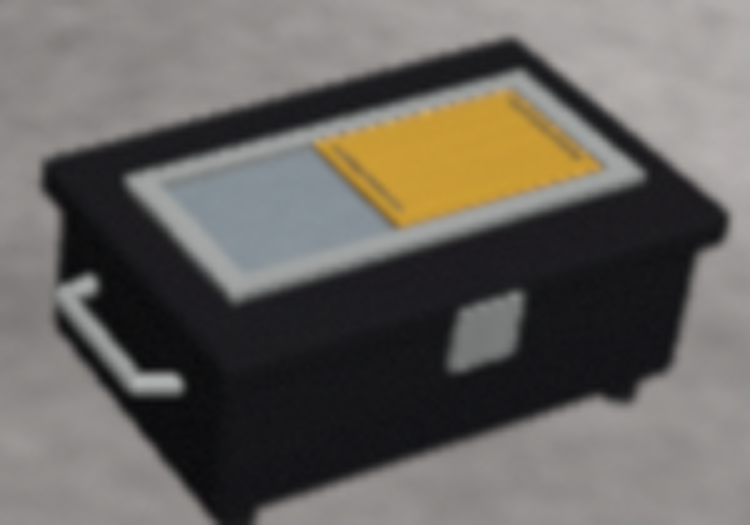

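View pics/c8.png

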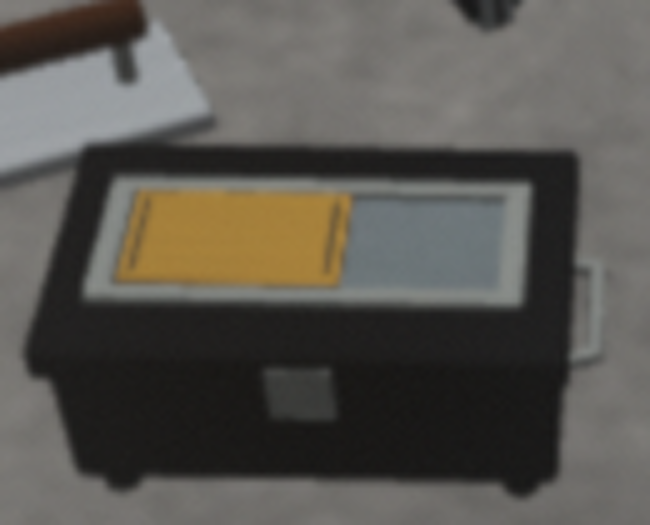

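View pics/side4.png

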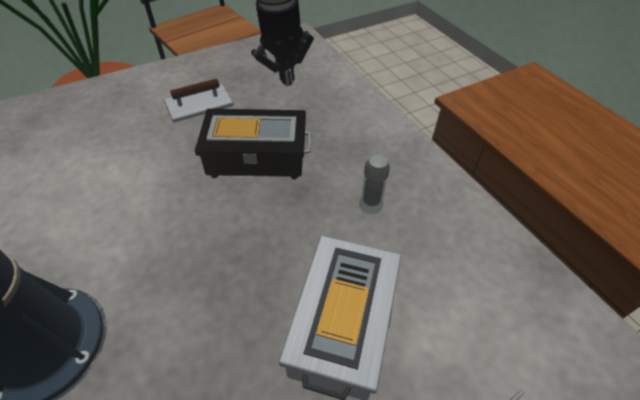

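The slide is flush against the end bar in both views: (605,167) in the scene crop, and (120,280) in the side crop, unchanged since before the last two pushes. The grinder is upright at (375,180), and the silver box's slide hasn't moved.

```bash
python3 -c "
from station import *
print(sign_off())"
```

```text
the job is handed in; nothing more can be done
None
```

The black charcoal box's vent is shut. I pressed its brass slide down with the fingers shut (5–11 N), dragged it about 60 mm over the slots to its end stop, then lifted clear. I handed the job in after about 4.5 s on the robot's clock.

- **Slide:** both camera views show it flush against the end bar with no slot visible. It did not move during the last two pushes, when the fingers slipped on the plate at about 4.4 N level force. I judged it shut from the pictures and that force, because the joint value itself cannot be read.
- **Bystanders:** the last side picture shows the silver box's slide where it was and the grinder still upright.
- **Robot:** the arm ended about 12 cm above the box, touching nothing, with the wrist force near zero. The tool had tilted about 4° by then, which did no harm.

No check failed. The two cameras placed the slide's centre about 5 mm apart at the start, so I used their average.

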